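Reset the locked air regulator at the lure-painting bench

TASK

The airbrush pressure is set too low. On the bench regulator, pull the black locking knob straight up to free it, turn it clockwise until the gauge needle stands at the diamond-shaped set marker (as near as the lock's notches allow), then press the knob back down until it is fully home and locked. Work by feel and never force the lock - if the knob will not go down, ease it round a little, either way, into the nearest notch instead of pushing harder - then let go, leaving everything else on the bench where it is.

Things in the scene. Friction and masses are not known exactly. Their poses are not given: they have to be found in the camera images.
- knob_grip (a point): centre of the black round ribbed plastic knob on top of the regulator, on its vertical axis, 16 mm above the knob's lower edge and 14 mm below its flat top. The knob is 44 mm across and 30 mm high; the fixed black bonnet under it is 47 mm across, its top 11 mm below the knob's lower edge when the knob is home. Nothing else within 65 mm of the axis is higher than the knob's lower edge
- spindle: the spindle that the knob is on and turns with: origin on the knob's axis 125 mm above the bench, z up; it turns with about 0.12 N m of friction once the knob is pulled up. Keys inside the knob's skirt sit between the lock teeth when it is down
- knob (a joint): how far the knob is pulled up, m: 0 fully home (locked), 0.008 at its upper stop. It slides with about 6 N of friction and stays where it is left. Locked from 0 to about 0.005: it cannot turn then. Above 0.006 it turns freely. To go down again it must stand in a notch; the notches are evenly spaced round the circle, somewhere between 15 and 30 degrees apart, with little play, and a press off a notch stops with the knob still 3 to 5 mm up
- bonnet: the fixed bonnet under the knob that carries the ring of lock teeth; origin at bench level on the knob's axis
- regulator: the regulator station, screwed to the bench: grey base plate 130 x 250 mm, 8 mm thick, clear bowl, aluminium body, the knob on top with its lower edge 138 mm above the bench when home (top 168 mm), pressure gauge beside it. Origin at bench level on the knob's axis, x away from the worker; the base plate spans x -65 to 65 mm, y -160 to 90 mm
- gauge_center (a point): centre of the pressure gauge's dial: 63 mm steel-rimmed gauge lying face up, 112 mm from the knob's axis (on the station's -y side), white dial with black ticks, rim 135 mm above the bench
- needle (a joint): angle of the gauge's long black needle (22 mm), rad, growing clockwise seen from above, counted from where the needle stands at the start. It turns 0.6 rad clockwise for each rad that the knob is turned clockwise seen from above
- marker (a joint): angle of the set marker, a small dark steel diamond near the dial's rim on a hair-thin arm, rad, same zero and direction as the needle: needle minus marker is the setting error. It stays put; clockwise of the needle at the start by 0.45 to 1.0
- needle_tip (a point): tip of the needle, 22 mm from the dial's centre
- marker_tip (a point): the marker's point on the same 22 mm circle, at the same height as the needle's tip
- paint_a: bystander: paint bottle, 32 mm wide, 72 mm high, standing on the regulator's base plate. Origin at the middle of its underside
- paint_b: bystander: second paint bottle, 32 mm wide, 72 mm high, on the bench. Origin at the middle of its underside
- lure_long: bystander: bare wooden fishing plug, 105 mm long, 19 mm thick, on the bench. Origin at the middle of its underside
- lure_fat: bystander: fat white fishing plug, 62 mm long, 30 mm thick, on the bench. Origin at the middle of its underside
- airbrush: bystander: steel airbrush, 125 mm long, 12 mm thick, lying on the bench. Origin at the middle of its underside
- line_spool: bystander: spool of fishing line lying flat, 68 mm across, 26 mm high. Origin at the middle of its underside
- screwdriver: bystander: screwdriver lying on the bench, 160 mm long, 26 mm thick. Origin at the middle of its underside

How it is judged:
By the outcome, as a careful person would: the job done as asked, in the order asked, and still so for the second after the job is handed in, with the robot touching nothing.
It also fails if it takes over 72 s, if anything falls off the work surface, if the arm or the gripper's body presses on something with over 40 N, if the wrist force passes 120 N, or if a joint passes its speed limit or range.

ROBOT

A 7-joint arm with a two-finger parallel gripper is mounted at the origin on the work surface. World frame = base frame: x ahead of the robot, y to its left, z up, the work surface at z = 0. Lengths are in mm, angles in rad, forces in N, time in s.
With the tool pointing down it reaches from about 400 to 900 mm from the base axis. Payload 5.6 kg.
Tool frame: the origin (TCP) lies midway between the tips of the shut fingers; the grasp point (between the pads) lies 19 mm behind it; x points along the fingers, y is the direction in which the jaws open and shut, and the axes are right-handed (so a half turn about x gives the same grasp; the last joint's range is limited). The gripper opens to 92 mm and grips with 3 to 60 N. Pads are 20 mm wide; open, the fingers measure 128 mm over their backs; the gripper's body (75 mm by 189 mm) begins 69 mm behind the grasp point.
Start: joints at [-1.234, 0.468, -0.012, 1.603, 0.006, 1.071, -0.056], TCP at [241.018, 603.671, 214.592] pointing down, gripper open.
Joint ranges: [-2.53, 2.53], [-0.31, 2.02], [-1.57, 1.55], [0.28, 2.44], [-1.29, 4.43], [0.15, 1.84], [-2.92, 2.92]. Speed limits (rad/s): [2.57, 2.57, 3.14, 3.14, 3.14, 3.14, 3.14].

INTERFACE

Orientations are given as a rotation vector (axis times angle).
In Python, from cell import robot, grip, kin, viewer gives the robot as it stands. Calls block until the motion is done:
- robot.movep(position, orientation): joint-space move of the TCP to a pose.
- robot.servo_line(position, feed=150, rotation=None): straight line of the TCP; rotation=None keeps the orientation; feed is the mean speed in mm/s.
- robot.goto_joints(angles): joint-space move.
- grip(opening, newtons=None): opening from 0.0 (shut) to 1.0 (fully open); newtons is the grip in N (None keeps the last); returns when the fingers have stopped.
- robot.hold(seconds).
- kin.ik(position, orientation): joint angles nearest the present ones, or None.
- robot.observe(): the state.
- viewer.read_camera(name): name is "scene" or "side" or "wrist"; returns the picture (384x512x3 uint8, red, green, blue); there is no depth.
- viewer.camera_info(name): a dict with "camera_matrix" (3x3 intrinsics, pixels), "R" (3x3) and "t" (3): a world point X has camera coordinates R X + t. Camera axes: x right, y down, z forward; pixel columns grow to the right and rows downward; lengths in mm; the calibration is good to about 2 mm. A picture is of the moment at which its call begins: read the wrist's pose just before it. camera_info takes no time and is no camera call; for the wrist camera it gives the pose at the moment of the call.
A pose or a line that the arm cannot do raises robot.IKError and nothing moves.
- robot.job_done(): hands the job in, once; it reports no verdict.
Trained networks look in the newest picture that a camera, given by its name, has taken for a name from the list of things; names that differ only in an ending like _2 or _b are one class to them, and where a whole thing is asked for, a point or a joint stands for the part that bears it (a point fixed in the world has none). Each returns a list of dicts, best first, with "confidence" (0 to 1); they miss things now and then, are a little off and sometimes report something else, mostly with a low value. They report only what shows in the picture. A call takes as long as a camera call.
- viewer.silhouettes(name, camera): "mask" (384x512 bool, what is visible of it).
- viewer.pinpoint(name, camera): "at" ([x, y, z] in mm, in the coordinates of the camera as it stood for that picture, good to about 4 mm: a listed point, or the origin of a listed thing).
The state is a dict: "t": time; "joints": joint angles; "joint_velocities": joint speeds; "joint_torque": joint torques, N m; "tcp_pos": TCP position; "tcp_rot": TCP orientation; "contact_force": force on the tool from outside, world axes, zero at the start; "wrist_torque": the same for the moment, N m; "grip_width": opening from 0.0 (shut) to 1.0 (fully open).
Only numpy, scipy, OpenCV 4.12 (cv2) and the standard library are available. Lean on these libraries where they do the work, as an engineer would, in place of code of your own. Each camera call takes 0.05 s, during which the arm holds its last target.

## Working session

There is one attempt and no reset: what is moved stays moved. The work goes in short steps, each a Python script; the robot and the scene stay as the last script left them, time stands still between calls to the robot, and variables do not carry over. Pictures are saved under pics/ and viewed, and the job is handed in when it is done.

```bash
ls; mkdir -p pics
python3 - <<'E'
from cell import robot, grip, kin, viewer
import cv2, numpy as np
s=robot.observe(); print({k:np.round(v,3) for k,v in s.items()})
for c in ["scene","side","wrist"]:
    im=viewer.read_camera(c); cv2.imwrite(f"pics/a_{c}.png",im[:,:,::-1])
    I=viewer.camera_info(c); R=np.array(I["R"]);t=np.array(I["t"])
    print(c,np.round(I["camera_matrix"],1).tolist(),"cam pos",np.round(-R.T@t,1), R.round(3).tolist())
    for n in ["knob_grip","gauge_center","needle_tip","marker_tip","regulator"]:
        for d in viewer.pinpoint(n,c)[:2]:
            print(c,n,round(d["confidence"],2),np.round(R.T@(np.array(d["at"])-t),1))
print(robot.observe()["t"])
E
```

```text
pics
{'t': np.float64(0.0), 'joints': array([-1.234,  0.468, -0.012,  1.604,  0.006,  1.071, -0.056]), 'joint_velocities': array([-0.   , -0.001, -0.   , -0.002,  0.002,  0.002,  0.001]), 'joint_torque': array([-0.0000e+00, -5.2059e+01, -1.3000e-02, -2.4375e+01, -5.7000e-02,
        1.7000e-02,  0.0000e+00]), 'tcp_pos': array([240.829, 603.089, 213.612]), 'tcp_rot': array([ 0.297,  1.55 , -0.299]), 'contact_force': array([-0.744,  0.411,  0.72 ]), 'wrist_torque': array([0.036, 0.006, 0.038]), 'grip_width': np.float64(0.998)}
scene [[470.8, 0.0, 258.6], [0.0, 470.8, 193.7], [0.0, 0.0, 1.0]] cam pos [1305.  -125.2  707.2] [[0.168, 0.986, -0.002], [0.599, -0.104, -0.794], [-0.783, 0.132, -0.608]]
scene knob_grip 0.95 [491.2  16.1 152.6]
scene gauge_center 0.82 [442.7 -83.3 129.8]
scene regulator 0.72 [493.   17.1   1.8]
side [[351.8, 0.0, 252.5], [0.0, 351.8, 190.4], [0.0, 0.0, 1.0]] cam pos [534.  661.7 708.7] [[-0.997, -0.071, 0.015], [-0.058, 0.664, -0.746], [0.043, -0.745, -0.666]]
side knob_grip 0.75 [489.1  18.3 153.9]
side gauge_center 0.92 [441.  -86.5 132.4]
side gauge_center 0.22 [475.9  82.5   8.3]
side regulator 0.6 [ 4.92e+02  1.25e+01 -3.00e-01]
wrist [[286.5, 0.0, 258.8], [0.0, 286.5, 191.6], [0.0, 0.0, 1.0]] cam pos [175.5 629.  385. ] [[0.371, 0.928, 0.0], [0.899, -0.36, 0.248], [0.23, -0.092, -0.969]]
0.9
```

View pics/a_scene.png

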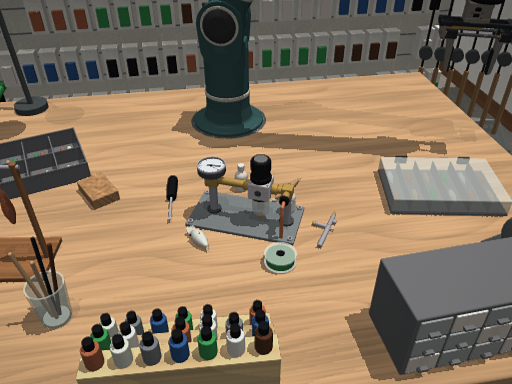

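View pics/a_side.png

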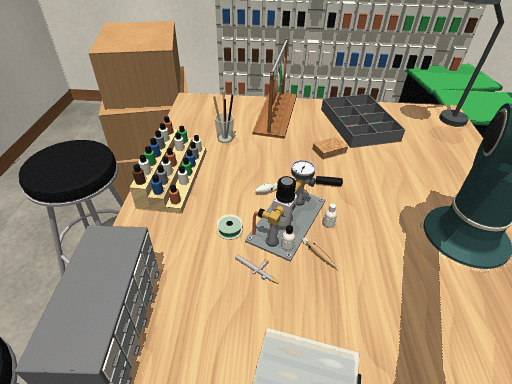

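```bash
cat > h.py <<'E'
from cell import robot, grip, kin, viewer
import cv2, numpy as np
from scipy.spatial.transform import Rotation as Ro
K=np.array([490.,17.])
# tool x down; yaw psi = world direction of camera offset from tool axis
def rot(psi):
    # tool x=down; tool z or -z along camera dir (SG)
    c=np.array([np.cos(psi),np.sin(psi),0]); x=np.array([0,0,-1.]); z=SG*c; y=np.cross(z,x)
    return Ro.from_matrix(np.c_[x,y,z]).as_rotvec()
SG=1
E
python3 - <<'E'
from h import *
import h
s=robot.observe();R=Ro.from_rotvec(s["tcp_rot"]).as_matrix();print(R.round(3))
I=viewer.camera_info("wrist");C=-np.array(I["R"]).T@np.array(I["t"])
print("cam in tool",R.T@(C-s["tcp_pos"]))
print((np.array(I["R"])@R).round(3))
v=R.T@(C-s["tcp_pos"]); h.SG=np.sign(v[2])
g=np.arctan2(-102,-48);print(np.degrees(g),h.SG)
for d in range(-180,181,15):
    q=kin.ik([490,17,139],h.rot(g+np.radians(d))); print(d,None if q is None else np.round(q,2))
E
```

```text
[[ 0.     0.371  0.929]
 [ 0.     0.929 -0.371]
 [-1.     0.     0.   ]]
cam in tool [-170.42928196   -0.7610377   -70.27262169]
[[-0.     1.     0.001]
 [-0.248 -0.001  0.969]
 [ 0.969  0.     0.248]]
-115.20112364547508 -1.0
-180 [-0.61  0.33  0.6   2.08 -0.26  0.8  -0.29]
-165 [-0.58  0.33  0.57  2.08 -0.24  0.8  -0.04]
-150 [-0.55  0.32  0.53  2.08 -0.23  0.79  0.2 ]
-135 [-0.53  0.32  0.5   2.08 -0.21  0.79  0.45]
-120 [-0.5   0.32  0.47  2.08 -0.2   0.79  0.7 ]
-105 [-0.47  0.31  0.43  2.08 -0.18  0.79  0.94]
-90 [-0.44  0.31  0.4   2.07 -0.17  0.79  1.19]
-75 [-0.41  0.31  0.36  2.07 -0.15  0.79  1.44]
-60 [-0.38  0.3   0.33  2.07 -0.14  0.79  1.68]
-45 [-0.34  0.3   0.28  2.07 -0.12  0.78  1.93]
-30 [-0.3   0.3   0.23  2.07 -0.1   0.78  2.17]
-15 [-0.24  0.3   0.16  2.06 -0.07  0.78  2.4 ]
0 [-0.19  0.3   0.11  2.06 -0.04  0.78  2.64]
15 [-0.16  0.3   0.06  2.06 -0.03  0.78  2.89]
30 [-1.09  0.69  1.36  2.11 -0.81  1.04 -2.36]
45 [-1.09  0.69  1.36  2.11 -0.81  1.04 -2.1 ]
60 [-1.09  0.69  1.36  2.11 -0.81  1.04 -1.84]
75 [-1.09  0.69  1.36  2.11 -0.81  1.04 -1.58]
90 [-1.09  0.69  1.36  2.11 -0.81  1.04 -1.32]
105 [-0.79  0.38  0.84  2.09 -0.39  0.82 -1.46]
120 [-0.76  0.37  0.8   2.09 -0.36  0.82 -1.23]
135 [-0.7   0.35  0.72  2.09 -0.32  0.81 -1.01]
150 [-0.66  0.34  0.67  2.09 -0.29  0.8  -0.78]
165 [-0.63  0.34  0.63  2.09 -0.28  0.8  -0.53]
180 [-0.61  0.33  0.6   2.08 -0.26  0.8  -0.29]
```

```bash
sed -i 's/^SG=1/SG=-1/' h.py
cat >> h.py <<'E'
G0=np.radians(-115.2)
def P(x,y,z): return np.array([x,y,z],float)
def look(name,tag=None,names=("needle_tip","marker_tip","gauge_center","knob_grip"),cam="wrist"):
    I=viewer.camera_info(cam); im=viewer.read_camera(cam)
    R=np.array(I["R"]);t=np.array(I["t"])
    cv2.imwrite(f"pics/{name}.png",cv2.resize(im[:,:,::-1],(768,576),interpolation=cv2.INTER_CUBIC))
    out={}
    for n in names:
        d=viewer.pinpoint(n,cam)
        if d:
            w=R.T@(np.array(d[0]["at"])-t); out[n]=w
            px=np.array(I["camera_matrix"])@np.array(d[0]["at"]); print(n,round(d[0]["confidence"],2),w.round(1),"px",(px[:2]/px[2]).round(1))
    np.savez(f"pics/{name}.npz",im=im,K=np.array(I["camera_matrix"]),R=R,t=t)
    return out
def st():
    s=robot.observe(); print("t",round(s["t"],2),"tcp",s["tcp_pos"].round(2),"F",s["contact_force"].round(1),"T",s["wrist_torque"].round(2),"w",round(s["grip_width"],3)); return s
E
python3 - <<'E'
from h import *
robot.movep(P(*K,205),rot(G0)); st(); look("b0"); st()
E
```

```text
t 3.2 tcp [490.14  17.71 205.03] F [-0.2 -0.  -0.6] T [ 0.13  0.08 -0.01] w 0.999
needle_tip 0.71 [448.7 -68.5 130.9] px [258.9  85.6]
marker_tip 0.57 [461.6 -73.8 130.7] px [241.7  86.6]
gauge_center 0.77 [451.7 -80.6 138. ] px [248.9  71.3]
knob_grip 0.7 [488.8  14.6 158.5] px [257.8 205.5]
t 3.45 tcp [490.03  17.39 204.95] F [ 0.1 -0.   0.4] T [0.08 0.03 0.01] w 1.003
```

View pics/b0.png

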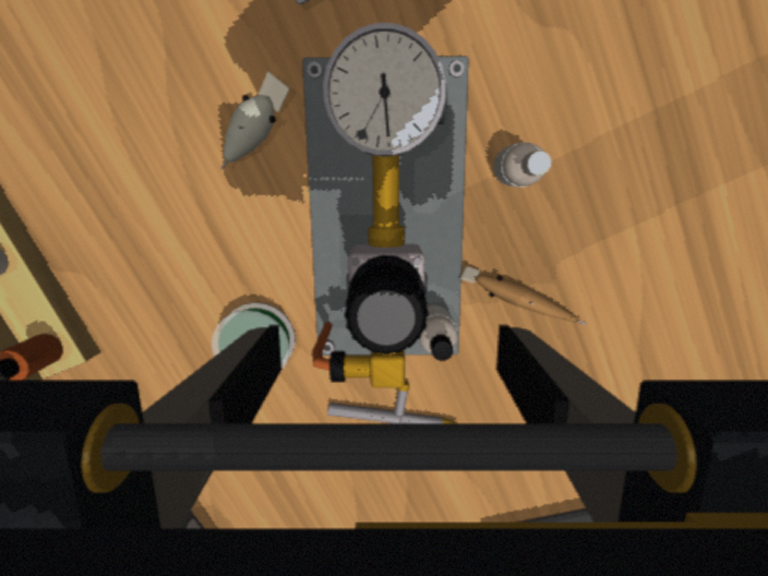

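```bash
cat >> h.py <<'E'
def ray(name,px,z,scale=1.5):
    d=np.load(f"pics/{name}.npz"); u=np.array([(px[0]+.5)/scale-.5,(px[1]+.5)/scale-.5,1])
    C=-d["R"].T@d["t"]; v=d["R"].T@np.linalg.inv(d["K"])@u
    return C+v*(z-C[2])/v[2]
def ang(name,c,n,m,z=131):
    c,n,m=[ray(name,p,z)[:2] for p in (c,n,m)]
    f=lambda p:-np.degrees(np.arctan2(*(p-c)[::-1]))
    print("len",np.linalg.norm(n-c).round(1),np.linalg.norm(m-c).round(1),"needle",f(n).round(1),"marker",f(m).round(1),"m-n",((f(m)-f(n)+180)%360-180).round(1));
E
python3 - <<'E'
from h import *
im=np.load("pics/b0.npz")["im"]
a=cv2.resize(im[10:110,210:304],None,fx=6,fy=6,interpolation=cv2.INTER_CUBIC); cv2.imwrite("pics/b0g.png",a[:,:,::-1])
print(ray("b0",(386,318),168), ray("b0",(384,91),131))
ang("b0",(384,91),(388,138),(361,135))
E
```

```text
[490.16267618  16.31201457 168.        ] [442.98519274 -86.45687224 131.        ]
len 23.5 25.2 needle -69.9 marker -35.2 m-n 34.7
```

View pics/b0g.png

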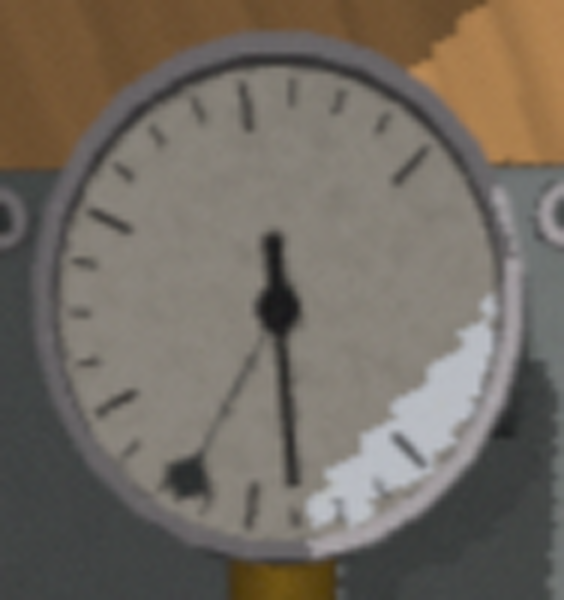

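Run:
```python
from h import *
f=lambda u,v:((u+.5)/6-.5+210+.5)*1.5-.5,
def f(u,v): return (((u+.5)/6+210)*1.5-.5, ((v+.5)/6+10)*1.5-.5)
for z in (128,132): ang("b0",f(277,307),f(293,485),f(186,478),z)
robot.servo_line(P(490,16.6,139),feed=60); st()
grip(0.3,30); s=st(); look("c0"); st()
```

```text
len 22.5 24.8 needle -70.2 marker -34.8 m-n 35.5
len 22.1 24.4 needle -70.2 marker -34.8 m-n 35.5
t 4.7 tcp [490.35  16.66 139.38] F [-0.3  0.1 -0.5] T [0.08 0.03 0.02] w 1.003
t 5.49 tcp [490.82  16.24 139.16] F [ 2.3 -2.  -2.1] T [-0.17 -0.62  0.02] w 0.472
needle_tip 0.64 [448.7 -64.  134.3] px [264.4  82. ]
marker_tip 0.42 [460.  -71.1 131.5] px [241.7  79.6]
gauge_center 0.58 [446.8 -80.2 137. ] px [255.2  51.5]
knob_grip 0.8 [489.5  16.9 154.5] px [260.4 242.3]
t 5.74 tcp [490.78  16.27 139.16] F [ 5.7 -2.  -3. ] T [-0.4  -1.02 -0.04] w 0.472
```

View pics/c0.png

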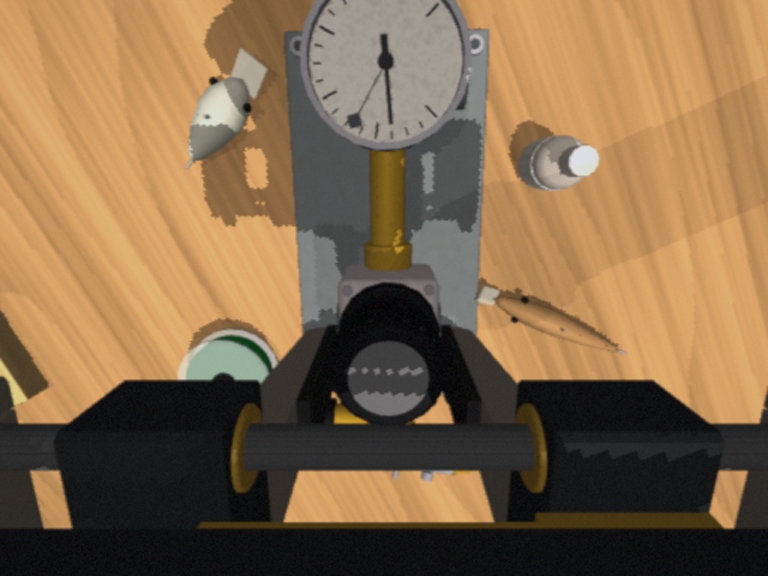

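Run:
```python
from h import *
z0=139.0
robot.servo_line(P(491.3,16.0,z0),feed=30); s=st(); b=s["contact_force"][2]
for dz in range(2,13,1):
    robot.servo_line(P(491.3,16.0,z0+dz),feed=15); s=st()
    if s["contact_force"][2]<-22: break
look("c1"); st()
```

```text
t 5.99 tcp [490.86  16.2  139.1 ] F [ 0.7 -0.   2.9] T [-0.02  0.07 -0.01] w 0.471
t 6.28 tcp [490.85  16.21 140.62] F [ 1.8  0.1 -5.1] T [ 0.13 -0.27 -0.01] w 0.474
t 6.53 tcp [490.84  16.2  141.65] F [ 1.9  0.6 -6.8] T [ 0.32 -0.32  0.  ] w 0.475
t 6.78 tcp [490.85  16.17 142.85] F [ 1.2  1.3 -6.6] T [ 0.35 -0.11 -0.07] w 0.468
t 7.03 tcp [490.87  16.17 143.97] F [-0.1  1.5 -4.9] T [ 0.44  0.18 -0.07] w 0.473
t 7.28 tcp [490.91  16.13 145.01] F [-2.7  2.  -5.2] T [ 0.54  0.41 -0.04] w 0.469
t 7.53 tcp [490.91  16.15 145.97] F [-0.5  1.7 -5.1] T [ 0.64  0.55 -0.05] w 0.471
t 7.78 tcp [490.92  16.14 146.96] F [-2.1  2.  -5.9] T [ 0.75  0.72 -0.04] w 0.475
t 8.03 tcp [490.87  16.11 147.38] F [ -0.8   2.5 -12.5] T [0.78 0.2  0.  ] w 0.474
t 8.28 tcp [490.78  16.04 147.55] F [  3.9   2.3 -25.2] T [ 0.92 -0.77 -0.04] w 0.473
needle_tip 0.66 [451.3 -66.  131.8] px [259.   83.2]
marker_tip 0.59 [461.8 -71.  130.6] px [240.   83.4]
gauge_center 0.61 [448.2 -82.4 137.5] px [251.7  52.4]
knob_grip 0.74 [489.9  18.3 166.8] px [260.9 247.7]
t 8.53 tcp [490.78  16.04 147.55] F [  3.9   4.  -25.3] T [ 0.9  -0.79 -0.05] w 0.474
```

View pics/c1.png

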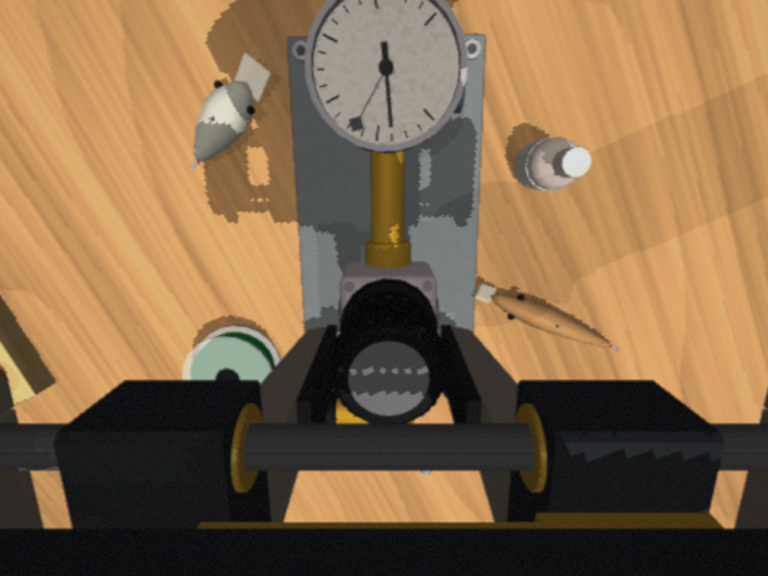

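Run:
```python
from h import *
ang("c0",(386,62),(390,123),(354,121)); ang("c1",(386,67),(390,126),(356,125))
A=P(491.1,16.0,147.0)
robot.servo_line(A,feed=15); st()
for d in (5,15,30):
    robot.servo_line(A,rotation=rot(G0-np.radians(d)),feed=20); s=st()
    R=Ro.from_rotvec(s["tcp_rot"]).as_matrix(); print("d",np.degrees((G0-np.arctan2(*(-R[:2,2])[::-1])+np.pi)%(2*np.pi)-np.pi).round(2), s["joints"].round(2))
look("c2")
```

```text
len 21.7 24.4 needle -68.8 marker -33.9 m-n 34.9
len 22.1 24.9 needle -68.9 marker -35.2 m-n 33.8
t 8.81 tcp [490.88  16.14 147.26] F [-1.   4.2 -9.5] T [ 0.9   0.53 -0.01] w 0.471
t 9.06 tcp [490.94  16.11 147.28] F [-2.3  3.8 -8. ] T [ 0.92  0.74 -0.1 ] w 0.472
d 4.89 [-0.28  0.29  0.21  2.06 -0.08  0.8   2.59]
t 9.38 tcp [490.94  16.18 147.27] F [-3.2  4.3 -7.5] T [ 1.04  0.91 -0.17] w 0.475
d 14.77 [-0.31  0.29  0.24  2.06 -0.1   0.8   2.43]
t 9.79 tcp [490.95  16.25 147.24] F [-4.6  3.9 -4.5] T [ 1.07  1.01 -0.1 ] w 0.475
d 29.84 [-0.35  0.29  0.29  2.06 -0.12  0.8   2.19]
needle_tip 0.69 [456.6 -69.8 130.2] px [177.4 107. ]
marker_tip 0.58 [461.6 -72.8 128.9] px [169.9 111. ]
gauge_center 0.92 [449.5 -82.  136.8] px [162.9  84. ]
knob_grip 0.78 [489.2  20.6 163.7] px [266.4 245.1]
```

View pics/c2.png

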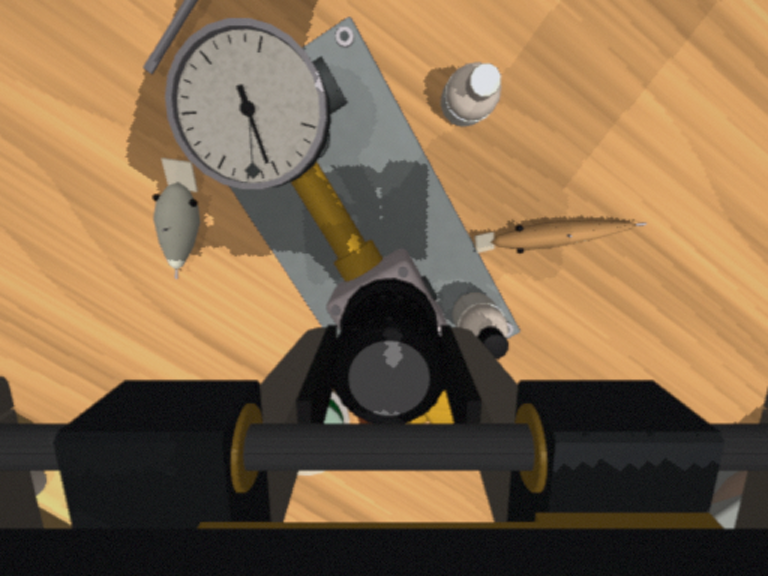

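```bash
cat >> h.py <<'E'
def dnow(s):
    R=Ro.from_rotvec(s["tcp_rot"]).as_matrix(); return np.degrees((G0-np.arctan2(*(-R[:2,2])[::-1])+np.pi)%(2*np.pi)-np.pi)
E
python3 - <<'E'
from h import *
ang("c2",(247,107),(267,163),(252,170))
A=P(491.0,16.3,147.0)
for d in (45,58):
    robot.servo_line(A,rotation=rot(G0-np.radians(d)),feed=20); s=st(); print(dnow(s).round(2))
look("c3")
im=np.load("pics/c3.npz")["im"]
cv2.imwrite("pics/c3g.png",cv2.resize(im[40:160,20:160],None,fx=5,fy=5,interpolation=cv2.INTER_CUBIC)[:,:,::-1])
E
```

```text
len 22.7 24.6 needle -51.7 marker -35.1 m-n 16.6
t 10.45 tcp [491.01  16.31 147.22] F [-4.3  3.7 -5.5] T [ 0.93  0.94 -0.11] w 0.473
44.76
t 10.82 tcp [491.03  16.33 147.22] F [-4.7  3.  -4.8] T [ 0.93  0.93 -0.06] w 0.473
57.84
needle_tip 0.71 [459.6 -70.2 134.5] px [131.8 164.6]
marker_tip 0.58 [462.2 -72.  132.9] px [130.1 167.8]
gauge_center 0.56 [448.1 -83.5 137.4] px [108.6 144.6]
knob_grip 0.74 [488.6  16.8 162.4] px [260.7 238.7]
```

View pics/c3g.png

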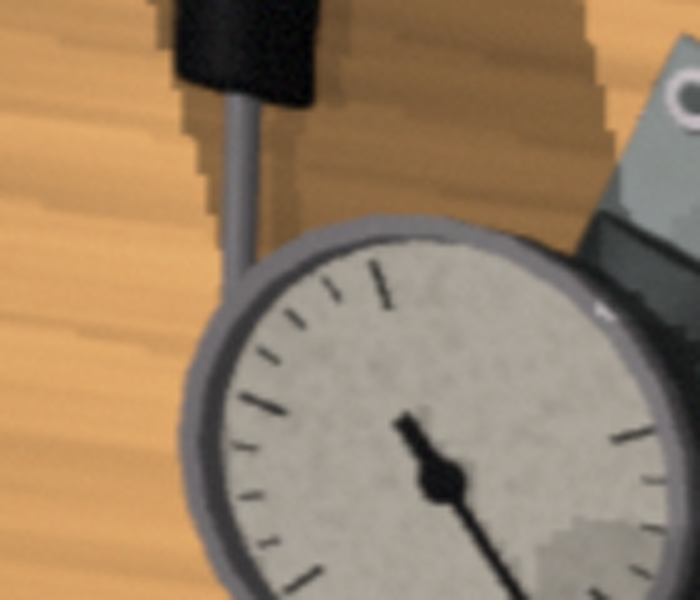

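Run:
```python
import numpy as np,cv2
im=np.load("pics/c3.npz")["im"]
cv2.imwrite("pics/c3h.png",cv2.resize(im[100:196,60:180],None,fx=6,fy=6,interpolation=cv2.INTER_CUBIC)[:,:,::-1])
```

```text
(no output)
```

View pics/c3h.png

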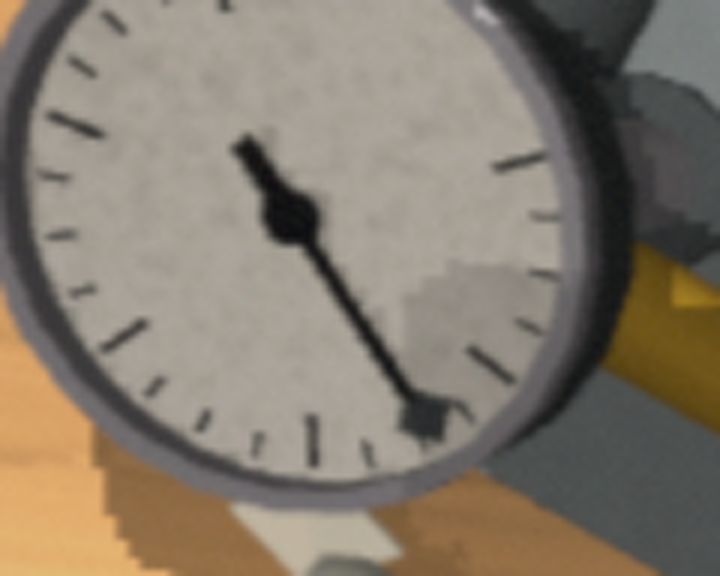

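```bash
cat >> h.py <<'E'
AX=(491.0,16.3)
def press(z,zend,lim=12,step=0.5,verbose=True):
    """lower target; stop when Fz>lim. returns (target z, state)"""
    while z>zend:
        z-=step; robot.servo_line(P(*AX,z),feed=15); s=robot.observe()
        if verbose: print(round(s["t"],2),"zt",round(z,2),"z",s["tcp_pos"][2].round(2),"Fz",s["contact_force"][2].round(1),"Tz",s["wrist_torque"][2].round(2),"d",dnow(s).round(2))
        if s["contact_force"][2]>lim: break
    return z,s
E
python3 - <<'E'
from h import *
z,s=press(147,139.5)
st()
E
```

```text
11.32 zt 146.5 z 147.15 Fz 0.6 Tz -0.09 d 57.87
11.57 zt 146.0 z 146.95 Fz 3.2 Tz -0.14 d 57.87
11.82 zt 145.5 z 146.59 Fz 4.3 Tz -0.18 d 57.87
12.07 zt 145.0 z 146.14 Fz 4.5 Tz -0.06 d 57.87
12.32 zt 144.5 z 145.7 Fz 5.6 Tz -0.09 d 57.87
12.57 zt 144.0 z 145.18 Fz 4.0 Tz -0.08 d 57.87
12.82 zt 143.5 z 144.66 Fz 3.9 Tz -0.07 d 57.87
13.07 zt 143.0 z 144.17 Fz 4.8 Tz -0.06 d 57.87
13.32 zt 142.5 z 143.9 Fz 6.6 Tz -0.12 d 57.87
13.57 zt 142.0 z 143.76 Fz 10.8 Tz -0.07 d 57.87
13.82 zt 141.5 z 143.62 Fz 13.9 Tz -0.04 d 57.88
t 13.82 tcp [491.24  16.32 143.62] F [-10.9   3.1  13.9] T [ 0.87  2.33 -0.04] w 0.473
```

Run:
```python
from h import *
z=142.0
for d in np.arange(58,68.1,1):
    robot.servo_line(P(*AX,z),rotation=rot(G0-np.radians(d)),feed=20); s=robot.observe()
    print(round(s["t"],2),d,"z",s["tcp_pos"][2].round(2),"F",s["contact_force"].round(1),"Tz",s["wrist_torque"][2].round(2),"d",dnow(s).round(2))
    if s["tcp_pos"][2]<143.1 or abs(s["wrist_torque"][2])>0.6: break
```

```text
14.07 58.0 z 143.67 F [-8.9  3.   9.2] Tz -0.12 d 57.87
14.32 59.0 z 143.65 F [-9.1  2.3  9.4] Tz 0.12 d 58.83
14.57 60.0 z 143.65 F [-8.5  2.2  9.4] Tz 0.1 d 59.83
14.82 61.0 z 143.63 F [-8.1  3.2  9.7] Tz 0.06 d 60.82
15.07 62.0 z 143.63 F [-8.9  2.2  9.3] Tz 0.07 d 61.83
15.32 63.0 z 143.63 F [-8.1  2.2  9.3] Tz 0.08 d 62.83
15.57 64.0 z 143.62 F [-8.1  2.5  9.2] Tz 0.18 d 63.83
15.82 65.0 z 143.6 F [-8.9  3.8  8.9] Tz 0.06 d 64.83
16.07 66.0 z 143.46 F [-7.2  2.2  6.6] Tz 0.01 d 65.83
16.32 67.0 z 143.29 F [-7.   3.3  5.3] Tz 0.05 d 66.83
16.57 68.0 z 143.26 F [-7.1  2.3  6.2] Tz 0.04 d 67.83
```

Run:
```python
from h import *
z,s=press(142,137.5,lim=13)
st(); look("c4")
```

```text
16.82 zt 141.5 z 142.73 Fz 4.6 Tz 0.05 d 67.83
17.07 zt 141.0 z 142.21 Fz 5.1 Tz 0.04 d 67.83
17.32 zt 140.5 z 141.71 Fz 5.5 Tz 0.06 d 67.83
17.57 zt 140.0 z 141.21 Fz 4.1 Tz 0.11 d 67.83
17.82 zt 139.5 z 140.73 Fz 5.5 Tz -0.03 d 67.83
18.07 zt 139.0 z 140.21 Fz 5.5 Tz 0.12 d 67.83
18.32 zt 138.5 z 139.76 Fz 5.3 Tz 0.08 d 67.82
18.57 zt 138.0 z 139.24 Fz 5.9 Tz 0.02 d 67.82
18.82 zt 137.5 z 139.03 Fz 8.5 Tz 0.09 d 67.83
t 18.82 tcp [491.17  16.33 139.03] F [-8.9  2.5  8.5] T [0.88 1.88 0.09] w 0.475
needle_tip 0.73 [460.7 -75.1 133.3] px [112.9 191.5]
marker_tip 0.46 [461.5 -71.1 129.5] px [122.1 190.8]
gauge_center 0.63 [484.9  10.    0.9] px [253.  178.9]
knob_grip 0.56 [490.2  18.7 155.6] px [263.6 241.7]
```

View pics/c4.png

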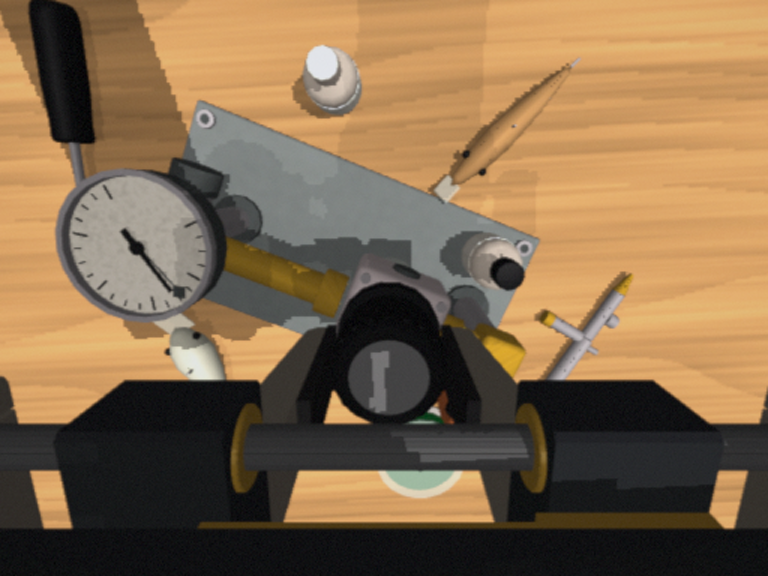

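Run:
```python
from h import *
def f(p): return ((p[0]+.5)/1-.5,(p[1]+.5)-.5)
im=np.load("pics/c4.npz")["im"]
cv2.imwrite("pics/c4g.png",cv2.resize(im[108:220,35:155],None,fx=5,fy=5,interpolation=cv2.INTER_CUBIC)[:,:,::-1])
z=138.3
for d in (67.5,67,66.5,66,65.5,65,64.5,64):
    robot.servo_line(P(*AX,z),rotation=rot(G0-np.radians(d)),feed=20); s=robot.observe()
    print(round(s["t"],2),d,"z",s["tcp_pos"][2].round(2),"Fz",s["contact_force"][2].round(1),"Tz",s["wrist_torque"][2].round(2),"d",dnow(s).round(2))
    if abs(s["wrist_torque"][2])>0.35: break
for d in np.arange(d+.5,72,.5):
    robot.servo_line(P(*AX,z),rotation=rot(G0-np.radians(d)),feed=20); s=robot.observe()
    print(round(s["t"],2),d,"z",s["tcp_pos"][2].round(2),"Fz",s["contact_force"][2].round(1),"Tz",s["wrist_torque"][2].round(2),"d",dnow(s).round(2))
    if s["wrist_torque"][2]>0.35: break
```

```text
19.32 67.5 z 139.17 Fz 1.5 Tz -0.1 d 67.36
19.57 67 z 139.15 Fz 2.0 Tz -0.16 d 66.87
19.82 66.5 z 139.15 Fz 1.4 Tz -0.21 d 66.38
20.07 66 z 139.18 Fz 1.3 Tz -0.26 d 65.91
20.32 65.5 z 139.15 Fz 2.5 Tz -0.36 d 65.43
20.57 66.0 z 139.14 Fz 1.7 Tz -0.21 d 65.88
20.82 66.5 z 139.17 Fz 1.8 Tz -0.12 d 66.36
21.07 67.0 z 139.13 Fz 1.6 Tz -0.01 d 66.84
21.32 67.5 z 139.15 Fz 2.8 Tz 0.08 d 67.33
21.57 68.0 z 139.18 Fz 1.8 Tz 0.1 d 67.82
21.82 68.5 z 139.18 Fz 2.0 Tz 0.17 d 68.3
22.07 69.0 z 139.16 Fz 1.1 Tz 0.19 d 68.79
22.32 69.5 z 139.16 Fz 1.9 Tz 0.3 d 69.27
22.57 70.0 z 139.16 Fz 1.1 Tz 0.4 d 69.75
```

View pics/c4g.png

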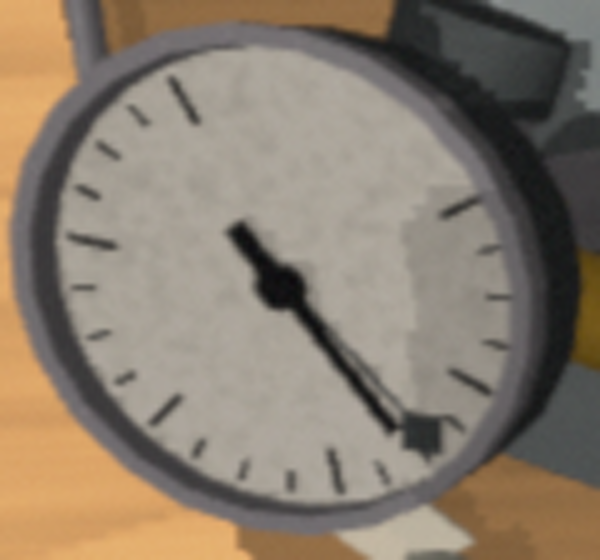

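Run:
```python
from h import *
R=lambda d:rot(G0-np.radians(d))
robot.servo_line(P(*AX,138.8),rotation=R(67.5),feed=20); st()
for z in (142,145,147,147.6):
    robot.servo_line(P(*AX,z),feed=15); s=st()
    if s["contact_force"][2]<-22: break
if s["tcp_pos"][2]>146.3:
    robot.servo_line(P(*AX,147.2),rotation=R(55.5),feed=20); s=st(); print(dnow(s))
    z,s=press(144,141.5,lim=9)
    for d in np.arange(54.5,49.4,-1):
        robot.servo_line(P(*AX,z),rotation=R(d),feed=20); s=robot.observe()
        print(round(s["t"],2),d,"z",s["tcp_pos"][2].round(2),"F",s["contact_force"].round(1),"Tz",s["wrist_torque"][2].round(2),"d",dnow(s).round(2))
        if s["tcp_pos"][2]<143.1 or abs(s["wrist_torque"][2])>0.6: break
```

```text
t 22.82 tcp [491.08  16.34 139.28] F [-5.4  4.1 -1.6] T [ 0.93  1.09 -0.02] w 0.469
t 23.19 tcp [491.07  16.37 142.3 ] F [-4.7  2.7 -2.9] T [1.01 0.94 0.05] w 0.472
t 23.54 tcp [491.08  16.35 145.35] F [-3.9  3.4 -3.7] T [1.02 1.01 0.04] w 0.474
t 23.82 tcp [491.08  16.38 147.24] F [-3.9  3.7 -4.9] T [1.03 0.92 0.09] w 0.473
t 24.07 tcp [491.02  16.36 147.32] F [ -0.6   4.3 -10.9] T [1.08 0.36 0.09] w 0.475
t 24.43 tcp [490.98  16.31 147.27] F [-3.7  3.5 -7.1] T [1.1  0.71 0.16] w 0.471
55.66650158363476
24.83 zt 143.5 z 144.48 Fz 1.2 Tz 0.11 d 55.63
25.08 zt 143.0 z 144.2 Fz 4.3 Tz 0.1 d 55.63
25.33 zt 142.5 z 143.96 Fz 6.2 Tz 0.07 d 55.62
25.58 zt 142.0 z 143.79 Fz 9.5 Tz 0.06 d 55.63
25.83 54.5 z 143.78 F [-8.2  3.2  9.9] Tz -0.12 d 54.67
26.08 53.5 z 143.8 F [-7.4  4.2  9.3] Tz -0.15 d 53.67
26.33 52.5 z 143.81 F [-7.8  3.3  8.1] Tz -0.08 d 52.68
26.58 51.5 z 143.81 F [-7.9  4.1  9.4] Tz -0.06 d 51.67
26.83 50.5 z 143.8 F [-8.4  4.3  9. ] Tz -0.08 d 50.67
27.08 49.5 z 143.79 F [-7.8  2.8  8.4] Tz -0.06 d 49.67
```

No notch between 49.5° and 65.5°, so the spacing is 22.5° and 67.5° is the nearest notch. I'll go back there and lock it.

Run:
```python
from h import *
R=lambda d:rot(G0-np.radians(d))
robot.servo_line(P(*AX,147.0),feed=20)
robot.servo_line(P(*AX,147.2),rotation=R(58),feed=20)
robot.servo_line(P(*AX,147.2),rotation=R(67.5),feed=20); s=st(); print(dnow(s))
z,s=press(145.5,136.5,lim=12,step=0.75); st()
```

```text
t 28.1 tcp [491.06  16.36 147.26] F [-4.3  4.1 -5.6] T [ 1.04  0.78 -0.17] w 0.474
67.53820295881941
28.42 zt 144.75 z 145.49 Fz 0.4 Tz -0.15 d 67.52
28.67 zt 144.0 z 144.95 Fz 3.4 Tz -0.15 d 67.52
28.92 zt 143.25 z 144.31 Fz 4.6 Tz -0.08 d 67.52
29.17 zt 142.5 z 143.6 Fz 4.2 Tz -0.09 d 67.52
29.42 zt 141.75 z 142.86 Fz 4.8 Tz -0.1 d 67.52
29.67 zt 141.0 z 142.1 Fz 5.1 Tz -0.1 d 67.52
29.92 zt 140.25 z 141.37 Fz 4.5 Tz -0.13 d 67.52
30.17 zt 139.5 z 140.65 Fz 4.6 Tz -0.12 d 67.52
30.42 zt 138.75 z 139.89 Fz 5.4 Tz -0.13 d 67.52
30.67 zt 138.0 z 139.16 Fz 5.9 Tz -0.08 d 67.52
30.92 zt 137.25 z 138.98 Fz 10.4 Tz -0.13 d 67.52
31.17 zt 136.5 z 138.9 Fz 18.1 Tz -0.12 d 67.53
t 31.17 tcp [491.25  16.33 138.9 ] F [-11.    2.4  18.1] T [ 0.94  2.61 -0.12] w 0.475
```

Run:
```python
from h import *
robot.servo_line(P(*AX,138.2),feed=15); st()
grip(1.0); st()
robot.servo_line(P(*AX,205),feed=60); st()
o=look("d0")
im=np.load("pics/d0.npz")["im"]
im2=viewer.read_camera("side"); cv2.imwrite("pics/d_side.png",im2[:,:,::-1])
```

```text
t 31.43 tcp [491.14  16.31 139.37] F [-7.7  3.3  4.4] T [ 1.03  1.7  -0.09] w 0.474
t 32.27 tcp [491.01  16.32 138.16] F [-0.6 -0.1  0.8] T [-0.04  0.05 -0.03] w 1.0
t 33.53 tcp [490.72  16.28 204.62] F [ 0.2  0.2 -0.5] T [-0.01 -0.03  0.03] w 1.001
needle_tip 0.68 [460.5 -72.1 133.2] px [154.5 172. ]
marker_tip 0.4 [462.8 -73.5 131. ] px [154.1 174.3]
gauge_center 0.58 [449.6 -81.9 138.4] px [138.8 160.8]
knob_grip 0.83 [488.1  17.8 154.4] px [261.1 205.3]
```

View pics/d0.png

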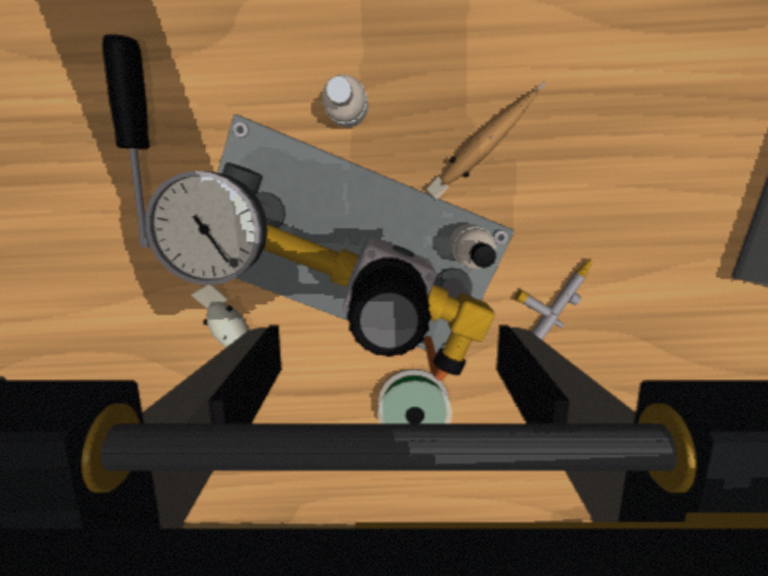

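View pics/d_side.png

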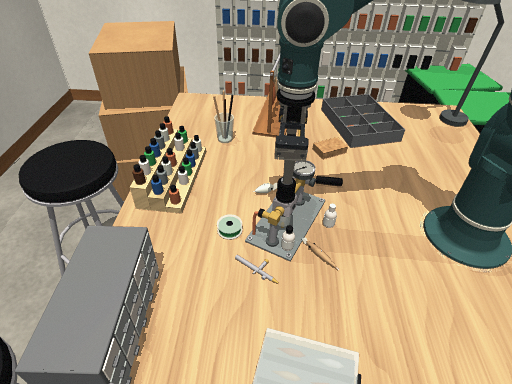

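Run:
```python
from h import *
im=np.load("pics/d0.npz")["im"]
cv2.imwrite("pics/d0g.png",cv2.resize(im[108:196,94:182],None,fx=6,fy=6,interpolation=cv2.INTER_CUBIC)[:,:,::-1])
```

```text
(no output)
```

View pics/d0g.png

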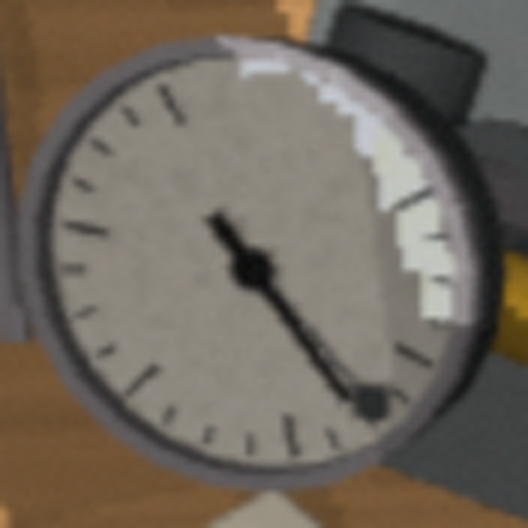

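Run:
```python
from h import *
robot.job_done(); st()
```

```text
the job is handed in; nothing more can be done
the job is handed in; nothing more can be done
```

The knob is locked fully home in the notch nearest the set marker, and the needle stands about 5° past it, the closest the notches allow. I handed the job in at about 34 s of the 72 s allowed.

- **Turning:** I pulled the knob up 8 mm to its stop and turned it clockwise 58°, where the needle stood on the marker. A light press there (14 N) stopped with the knob about 4.5 mm up, so I eased it round under about 9 N. It dropped into a notch at 67.5°.
- **Nearest notch:** I lifted the knob again and felt from 55.5° down to 49.5°; there was no notch. With the ride from 58° to 66°, only a 22.5° spacing fits: 45° would leave the needle about 8° short, 67.5° about 5.5° past. I went back to 67.5° and pressed it home.
- **Fully home:** the final press stopped at the same height as at the start (tool at 138.9–139.0 mm, 139.1 mm at first grip). The last press reached 18 N, against the bottom rather than a tooth.
- **Last pictures:** after letting go, they show the needle still about 5° clockwise of the marker, the knob top at its original height, and the other items where they were, judged by eye.
- **Disagreement:** the network's points for the gauge were off by several mm, so I took the angles from the needle and diamond in the images.

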